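# Sort tubes, a timer and a cap into their sample trays

## Task

Clear away the four loose things that lie in front of and to the right of the three grey trays (two centrifuge tubes, a bench timer and a screw cap): lay each in the tray that already holds one of its kind, flat on the tray floor, wholly inside the rim and not on top of anything, the tubes parallel to the tube already there. Leave the tape roll and the green-capped bottle behind the trays where they are.

Things in the scene. Friction and masses are not known exactly. Their poses are not given: they have to be found in the camera images.
- tray_tubes: Fixed grey tray, 158 (x) x 142 (y) mm, floor 3 mm thick, rim 10 mm high, clear inside 148 x 132 mm, its front (-x) side towards the robot; the three trays differ only in their sample. Origin: centre of underside, z up. Holds a fixed sample tube, lying along x at y = -50 mm; free floor from y = -39 to +66 mm for two tubes along x, e.g. at y = -5 and +40 mm.
- tray_timers: Fixed grey tray, 158 (x) x 142 (y) mm, floor 3 mm thick, rim 10 mm high, clear inside 148 x 132 mm, its front (-x) side towards the robot; the three trays differ only in their sample. Origin: centre of underside, z up. Holds a fixed sample timer at x = +41 mm, y = 0; free floor from x = -74 to +9 mm for one timer, e.g. at x = -32 mm, y = 0.
- tray_caps: Fixed grey tray, 158 (x) x 142 (y) mm, floor 3 mm thick, rim 10 mm high, clear inside 148 x 132 mm, its front (-x) side towards the robot; the three trays differ only in their sample. Origin: centre of underside, z up. Holds a fixed sample screw cap at x = +45 mm, y = 0; free floor from x = -74 to +17 mm for one cap, e.g. at x = -30 mm, y = 0.
- tube_a: Empty 15 ml centrifuge tube with a blue screw cap, lying on the worktop, 114 mm long (along its y, cap towards one end), 21 mm thick and 21 mm high. Origin: middle of its underside; z up. Box-like in contact, so it does not roll; 13 g. Grasp across its x at the origin.
- tube_b: Empty 15 ml centrifuge tube with a blue screw cap, lying on the worktop, 114 mm long (along its y, cap towards one end), 21 mm thick and 21 mm high. Origin: middle of its underside; z up. Box-like in contact, so it does not roll; 13 g. Grasp across its x at the origin.
- timer: The loose bench timer: white, square, with a small display and three red buttons, lying flat, 62 x 62 mm, body 16 mm high (19 with the buttons), 60 g. Origin: centre of its underside; z up, x and y square to its sides. Grasp across two opposite sides.
- cap: The loose round blue screw cap near the trays, lying open side up, 54 mm across, 24 mm high, 12 g (another cap far to the left of the trays, by the markers, is not part of the job). Origin: centre of its underside; z up. Solid in contact; grasp across the outside, in any direction.
- tape_roll: Bystander: roll of masking tape lying flat, 84 mm across, 24 mm high, behind the trays; leave it. Origin: centre of its underside.
- bottle: Bystander: white plastic bottle with a green cap, 60 mm across, 118 mm high, standing behind at the right; leave it. Origin: centre of its underside.

How it is judged (in metres and radians):
At the end, for the whole second after the job is handed in: Each thing in the tray with its own kind: flat (under 0.1 rad) on its floor (origin within 3 mm of it), inside the rim, tubes within 0.25 rad of their sample's direction, all released and at rest; tape roll and bottle moved less than 15 mm (x of tube_a in the frame of tray_tubes between -0.02 and 0.02 m and y of tube_a in the frame of tray_tubes between -0.032 and 0.06 m and z of tube_a in the frame of tray_tubes between 0 and 0.006 m and angle between each of tube_a, tube_b, timer, cap's own z axis and vertical below 0.1 rad and linear speed of each of tube_a, tube_b, timer, cap below 0.01 m/s and angular speed of each of tube_a, tube_b, timer, cap below 0.1 rad/s and angle between the y axis of each of tube_a, tube_b and the x axis of tray_tubes, either way round below 0.25 rad and x of tube_b in the frame of tray_tubes between -0.02 and 0.02 m and y of tube_b in the frame of tray_tubes between -0.032 and 0.06 m and z of tube_b in the frame of tray_tubes between 0 and 0.006 m and x of timer in the frame of tray_timers between -0.05 and 0.05 m and y of timer in the frame of tray_timers between -0.04 and 0.04 m and z of timer in the frame of tray_timers between 0 and 0.006 m and x of cap in the frame of tray_caps between -0.055 and 0.055 m and y of cap in the frame of tray_caps between -0.045 and 0.045 m and z of cap in the frame of tray_caps between 0 and 0.006 m and distance of each of tape_roll, bottle from where it was at the start of the episode below 0.015 m); the robot touches nothing.
It fails at once if the tape roll is pushed away (distance of tape_roll from where it was at the start of the episode above 0.03 m).
It fails at once if the bottle is pushed away or knocked over (distance of bottle from where it was at the start of the episode above 0.03 m or angle between bottle's own z axis and vertical above 0.3 rad).
It also fails if it takes over 83 s, if anything falls off the work surface, if the arm or the gripper's body presses on something with over 40 N, if the wrist force passes 120 N, or if a joint passes its speed limit or range.

## Robot

A 6-joint arm with a two-finger parallel gripper is mounted at the origin on a cart in front of the work surface, level with it; the furniture and walls round the work are solid. World frame = base frame: x ahead of the robot, y to its left, z up, the work surface at z = 0. Lengths are in mm, angles in rad, forces in N, time in s.
With the tool pointing down it reaches from about 275 to 750 mm from the base axis. Payload 10.2 kg.
Tool frame: the origin (TCP) lies on the centre line of the jaws, within the pads' length; the fingertips stand 19 mm ahead of it and the grasp point (between the pads) is the TCP; z points along the fingers, y is the line along which they close (so a half turn about z gives the same grasp; the last joint's range is limited). The gripper opens to 85 mm and grips with 20 to 120 N. Pads are 22 mm wide; open, the fingers measure 114 mm over their backs; the gripper's body (76 mm by 85 mm) begins 54 mm behind the grasp point. The pads swing forward as they close: fully open they stand 13 mm farther back than shut.
Start: joints at [1.04, 0.313, 1.498, -0, 1.331, -0.223], TCP at [159.068, 500.328, 250.294] pointing down, gripper open.
Joint ranges: [-2.94, 2.94], [-0.97, 2.17], [0.19, 2.56], [-1.23, 4.37], [0.02, 3.11], [-2.88, 2.88]. Speed limits (rad/s): [2.39, 2.39, 3.01, 3.14, 3.14, 3.14].

## Interface

Orientations are given as a unit quaternion [w, x, y, z].
In Python, from rig import sense, capture, finish_job, regions_of, mark_of gives the robot as it stands.
- The arm moves only by the tool jog_arm, never from a script. Its argument "series" is text: rows parted by semicolons, each of 7 numbers parted by spaces: the shift along the tool's x, y, z in units of 0.4 m (1.0 is 0.4 m), then the turn, a rotation vector about the tool's x, y, z in units of pi/2 rad (1.0 is pi/2 rad), then the opening, from -1 (shut) to 1 (fully open). A call has 1 to 20 rows; each row is the pose to reach, as a shift and turn from the pose commanded when the call began, along the tool's axes at that moment; what a row does not reach only later rows make up. A row lasts 1/8 s, in which the tool goes at most 62.5 mm and 10.7 degrees, less where a joint would pass 70% of its speed; a pose out of reach is approached as far as the arm can. A call with a number of a shift or a turn outside -1 to 1 is refused whole. A call with a gripper value outside its range is refused whole. The fingers move at their own pace and stop on an object; "grip_force" is the grip in N (left out, the last holds). Time passes only in rows, so rows that repeat a pose let the fingers close. It gives the time, the measured TCP pose, the force, the opening and the grip force at its end, in the units of the state.
- sense(): the state, without advancing time (a new reading comes with each control period).
- capture(name): name is "side" or "top"; returns a dict with "img" (480x640x3 uint8, red, green, blue), "intrinsics" (3x3 intrinsics, pixels), "R" (3x3) and "t" (3): a world point X has camera coordinates R X + t. Camera axes: x right, y down, z forward; pixel columns grow to the right and rows downward; lengths in mm; the calibration is good to about 2 mm. A picture is of the moment at which its call begins. There is no depth.
- finish_job(): hands the job in; it is judged then, once.
Trained networks look in a picture, given as the dict that the camera call returned (one of the last four; its "shot" number tells which), for a name from the list of things; names that differ only in an ending like _2 or _b are one class to them, and where a whole thing is asked for, a point or a joint stands for the part that bears it (a point fixed in the world has none). Each returns a list of dicts, best first, with "confidence" (0 to 1); they miss things now and then, are a little off and sometimes report something else, mostly with a low value. They report only what shows in the picture. A call takes as long as a camera call.
- regions_of(label, picture): "region" (480x640 bool, what is visible of it) and "point" ([row, column] in pixels, amid what is visible of it).
- mark_of(label, picture): "point" ([row, column] in pixels: a listed point, or the origin of a listed thing).
The state is a dict: "time_s": time; "joints": joint angles; "dq": joint speeds; "tau": joint torques, N m; "eef_pos": TCP position; "ee_rot": TCP orientation; "force": force on the tool from outside, world axes, zero at the start; "wrist_torque": the same for the moment, N m; "grip_width": opening from 0.0 (shut) to 1.0 (fully open); "grip_force": force on a finger pad.
Only numpy, scipy, OpenCV 4.12 (cv2) and the standard library are available. Lean on these libraries where they do the work, as an engineer would, in place of code of your own. Each camera call takes 0.05 s, during which the arm holds its last target. There are 200 camera calls.

## Working session

There is one attempt and no reset: what is moved stays moved. The work goes in short steps, Python scripts to look and compute and a tool call to move; the robot and the scene stay as the last step left them, time stands still between calls to the robot, and variables do not carry over. Pictures are saved under pics/ and viewed, at most 14 in all, crops included, and the job is handed in when it is done.

Besides the shell and the picture viewer there is one more tool, called after ">>>" in YAML: its name, and indented under it one key for each argument. jog_arm: Moves the arm, as the interface text tells. Shifts and turns lie within -1 to 1; 1 stands for 0.4 m of shift or pi/2 rad of turn. Its arguments: {"type":"object","properties":{"series":{"type":"string"},"grip_force":{"type":"number"}},"required":["series"]}

```bash
mkdir -p pics; ls; python3 - <<'E'
from rig import *
import cv2
s=sense();print(s)
for n in("top","side"):
    p=capture(n);cv2.imwrite(f"pics/{n}0.png",p["img"][:,:,::-1]);print(n,p["intrinsics"],p["R"],p["t"],p["shot"])
    for l in["tray_tubes","tray_timers","tray_caps","tube_a","timer","cap","tape_roll","bottle"]:
        print(l,"M",[(r["point"],round(r["confidence"],2)) for r in mark_of(l,p)][:4],"R",[(r["point"],int(r["region"].sum()),round(r["confidence"],2)) for r in regions_of(l,p)][:4])
E
```

```text
pics
{'time_s': 0.0, 'joints': array([ 1.03957638e+00,  3.13493694e-01,  1.49841309e+00, -2.52174834e-05,
        1.33102132e+00, -2.23404713e-01]), 'dq': array([-0.00053733, -0.00092982,  0.00064861, -0.0004952 , -0.00139703,
       -0.00151328]), 'tau': array([ 6.40818489e-04, -4.12267077e+01, -2.59742939e+01, -1.52923376e-04,
        4.16922805e-03, -1.84601373e-05]), 'eef_pos': array([158.96398119, 500.11557844, 249.72173707]), 'ee_rot': array([-2.34621873e-04,  1.53297717e-01,  9.88179824e-01, -6.25270550e-04]), 'force': array([ 0.80710439, -0.75020439,  0.63728471]), 'wrist_torque': array([-0.00202475,  0.01035335, -0.00862967]), 'grip_force': 0.0, 'grip_width': 0.9997801382463732}
top [[538.81624122   0.         304.75981599]
 [  0.         538.81624122 232.93686914]
 [  0.           0.           1.        ]] [[-2.59464468e-02 -9.99663192e-01 -5.32429895e-04]
 [-9.92519730e-01  2.58245887e-02 -1.19321731e-01]
 [ 1.19295292e-01 -2.56752776e-03 -9.92855499e-01]] [  78.34190961  601.39628696 1061.73112155] 1
tray_tubes M [([239.1, 185.6], 0.59), ([309.9, 167.7], 0.54)] R [([236.0
[... 872 characters left out ...]
9856]] [ 598.42297486   51.64135004 1329.01681963] 2
tray_tubes M [([315.2, 307.9], 0.62)] R [([313.6, 307.8], 3312, 0.65)]
tray_timers M [([246.8, 324.1], 0.77), ([234.3, 380.9], 0.46)] R [([246.6, 324.8], 1508, 0.57)]
tray_caps M [([277.1, 317.7], 0.65)] R [([277.0, 320.6], 2101, 0.72)]
tube_a M [([326.7, 381.0], 0.87), ([223.3, 343.3], 0.42)] R [([321.9, 380.5], 342, 0.67), ([219.0, 343.3], 113, 0.59)]
timer M [([288.9, 378.4], 0.72)] R [([284.4, 378.6], 552, 0.61), ([245.4, 323.4], 1590, 0.31)]
cap M [([229.6, 378.9], 0.68)] R [([228.5, 382.0], 245, 0.83)]
tape_roll M [([279.6, 246.0], 0.74)] R [([269.4, 253.4], 423, 0.78)]
bottle M [([218.1, 292.7], 0.88)] R [([199.7, 293.8], 879, 0.6)]
```

View pics/top0.png

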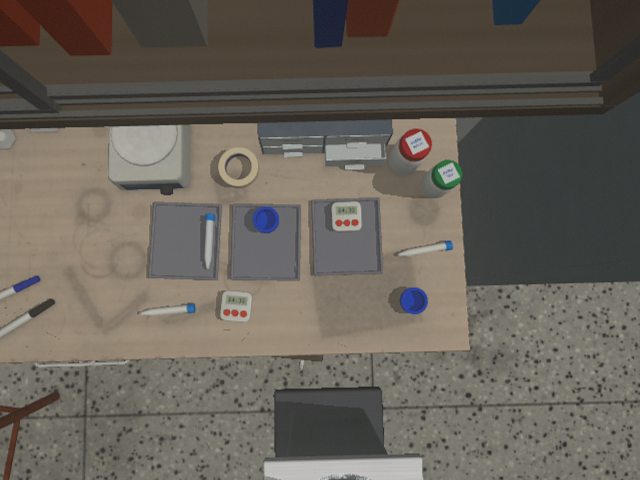

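View pics/side0.png

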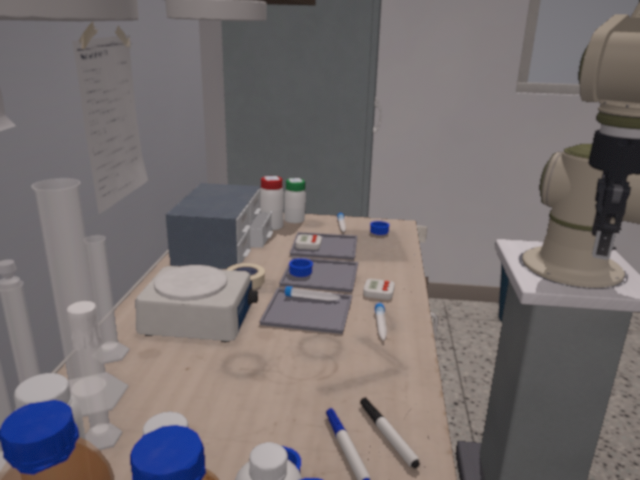

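The top view shows the trays left to right: tubes (236,185), caps (243,265) and timers (235,348). The loose tubes are at (308,166) and (248,425), the timer at (305,235) and the cap at (300,414). The side view agrees. The arm is out of the top view.

```bash
cat > h.py <<'E'
import numpy as np, cv2
from rig import *
def ray(p,px):
    d=p["R"].T@np.linalg.inv(p["intrinsics"])@[px[1],px[0],1.]
    return -p["R"].T@p["t"], d
def onz(p,px,z):
    c,d=ray(p,px); return c+d*(z-c[2])/d[2]
def tri(p,a,q,b):
    c1,d1=ray(p,a);c2,d2=ray(q,b);d1/=np.linalg.norm(d1);d2/=np.linalg.norm(d2)
    s=np.linalg.lstsq(np.c_[d1,-d2],c2-c1,rcond=None)[0]
    x,y=c1+s[0]*d1,c2+s[1]*d2; return (x+y)/2,np.linalg.norm(x-y)
def rect(p,m,z):
    """world min-area rectangle of region m, taken at height z: centre, sizes, long-axis angle"""
    pts=np.argwhere(m); w=np.array([onz(p,q,z)[:2] for q in pts],np.float32)
    b=cv2.boxPoints(cv2.minAreaRect(w)); e=b[1]-b[0]; f=b[2]-b[1]
    if np.linalg.norm(f)>np.linalg.norm(e): e,f=f,e
    return b.mean(0).round(1),np.linalg.norm(e).round(1),np.linalg.norm(f).round(1),(np.arctan2(e[1],e[0])%np.pi).round(3)
E
python3 - <<'E'
from h import *
np.set_printoptions(precision=1,suppress=True)
p=capture("top");q=capture("side")
P=lambda f,l,c:f(l,c)
for l,z in[("tray_tubes",8),("tray_caps",8),("tray_timers",8),("timer",16),("cap",24),("tape_roll",24),("tube_a",10)]:
    a=regions_of(l,p);b=regions_of(l,q);ma=mark_of(l,p);mb=mark_of(l,q)
    for r in a[:2]:
        if r["confidence"]>.5: print(l,"top rect",rect(p,r["region"],z))
    for r in a[:2]:
      for s in b[:2]:
        if min(r["confidence"],s["confidence"])>.5: print("   tri reg",*tri(p,r["point"],q,s["point"]))
    for r in ma[:2]:
      print("   mark z0",onz(p,r["point"],0)[:2],round(r["confidence"],2))
      for s in mb[:2]:
        x,e=tri(p,r["point"],q,s["point"])
        if e<12: print("   tri mark",x,e)
E
```

```text
tray_tubes top rect (array([597.8, 314.2], dtype=float32), np.float32(161.0), np.float32(145.9), np.float32(3.081))
   tri reg [599.3 317.9  -2.4] 12.234103134472836
   mark z0 [598.5 314.2] 0.9
   tri mark [599.5 314.1   0.7] 2.0569341381652495
tray_caps top rect (array([591.1, 145.5], dtype=float32), np.float32(160.5), np.float32(143.9), np.float32(3.097))
   tri reg [591.5 144.2   0.4] 2.055865623878897
   mark z0 [589.9 146.2] 0.85
   tri mark [587.8 146.1   0. ] 4.146597424653071
tray_timers top rect (array([599. , -24.2], dtype=float32), np.float32(159.7), np.float32(143.0), np.float32(0.0))
tray_timers top rect (array([598.2, 313. ], dtype=float32), np.float32(162.9), np.float32(144.7), np.float32(3.082))
   tri reg [597.4 -27.4   3.8] 5.534859937442456
   tri reg [578.3 283.6 132.3] 20.74905595667671
   mark z0 [595.7 -29.7] 0.58
   tri mark [595.9 -29.8  -1.4] 0.17648778582277794
timer top rect (array([461.2, 207.3], dtype=float32), np.float32(63.3), np.float32(62.3), np.float32(3.034))
   tri reg [457.2 214.2  18.2] 4.963979554350803
cap top rect (array([ 462. , -154.3], dt
[... 188 characters left out ...]
99.6], dtype=float32), np.float32(85.5), np.float32(81.8), np.float32(3.116))
   tri reg [747.1 203.3  32.7] 33.302664645612104
   mark z0 [756.7 197.4] 0.77
   tri mark [751.2 196.5   2.3] 9.580827275858267
tube_a top rect (array([ 566.2, -186.8], dtype=float32), np.float32(110.6), np.float32(16.2), np.float32(1.737))
tube_a top rect (array([455.9, 348.1], dtype=float32), np.float32(113.4), np.float32(19.4), np.float32(1.623))
   tri reg [ 520.9 -239.5 -307.5] 171.44796938104625
   tri reg [454.8 343.9   9.8] 0.9447916546821491
   mark z0 [458.1 351.6] 0.97
   tri mark [457.  352.4  -3.1] 2.0195190217068477
   mark z0 [ 561.4 -179.7] 0.83
   tri mark [ 559.5 -178.4    5.7] 2.972661918934397
```

```bash
cat >> h.py <<'E'
from scipy.spatial.transform import Rotation as Ro
def go(x,y,z,yaw):
    """row numbers for TCP target, tool down, closing line at angle yaw (mod pi, nearest)"""
    s=sense(); w=s["ee_rot"]; R=Ro.from_quat([w[1],w[2],w[3],w[0]])
    ty=R.as_matrix()[:,1]; y0=np.arctan2(ty[1],ty[0]); 
    yaw=y0+(yaw-y0+np.pi/2)%np.pi-np.pi/2
    c,n=np.cos(yaw),np.sin(yaw)
    T=Ro.from_matrix(np.c_[[-n,0+c,0],[c,n,0],[0,0,-1]] if False else np.array([[-n,c,0],[c,n,0],[0,0,-1.]]))
    d=R.inv().apply(np.array([x,y,z])-s["eef_pos"])/400
    r=(R.inv()*T).as_rotvec()/(np.pi/2)
    print("t",round(s["time_s"],2),s["eef_pos"].round(1),"->",x,y,z,":",*d.round(3),*r.round(3), "q6~",s["joints"][5].round(2))
E
python3 -c "
from h import *
go(456,349,120,0.052)"
```

```text
t 3.2 [159.1 500.3 250.3] -> 456 349 120 : -0.822 -0.136 0.326 0.0 -0.0 0.771 q6~ -0.22
```

>>> jog_arm:
  series: "-0.822 -0.136 0.2 0 0 0.771 0.2; -0.822 -0.136 0.326 0 0 0.771 0.2; -0.822 -0.136 0.326 0 0 0.771 0.2; -0.822 -0.136 0.326 0 0 0.771 0.2; -0.822 -0.136 0.326 0 0 0.771 0.2; -0.822 -0.136 0.326 0 0 0.771 0.2; -0.822 -0.136 0.326 0 0 0.771 0.2; -0.822 -0.136 0.326 0 0 0.771 0.2; -0.822 -0.136 0.326 0 0 0.771 0.2; -0.822 -0.136 0.326 0 0 0.771 0.2"
  grip_force: 25

```text
time_s: 4.45
eef_pos: [455.7, 349.2, 120.2]
ee_rot: [0.0, 0.688, 0.726, 0.0]
force: [0.4, -0.4, -0.5]
grip_width: 0.6
grip_force: 0.0
```

```bash
python3 -c "
from h import *
go(456,349,40,0.052); print(sense()['grip_width'])
p=capture('side');cv2.imwrite('pics/s1.png',cv2.resize(p['img'][230:380,300:500,::-1],(800,600),interpolation=cv2.INTER_CUBIC))
K=p['intrinsics']
for z in(120,101,90):
  v=K@(p['R']@sense()['eef_pos']*1.+p['t']+p['R']@[0,0,z-sense()['eef_pos'][2]]);print(z,v[:2]/v[2])"
```

```text
t 4.45 [455.7 349.2 120.2] -> 456 349 40 : -0.001 0.001 0.2 0.0 -0.0 0.001 q6~ 0.4
0.5999114620080004
120 [383.11528104 268.46559411]
101 [382.40575421 277.94457117]
90 [381.99957861 283.37090467]
```

View pics/s1.png

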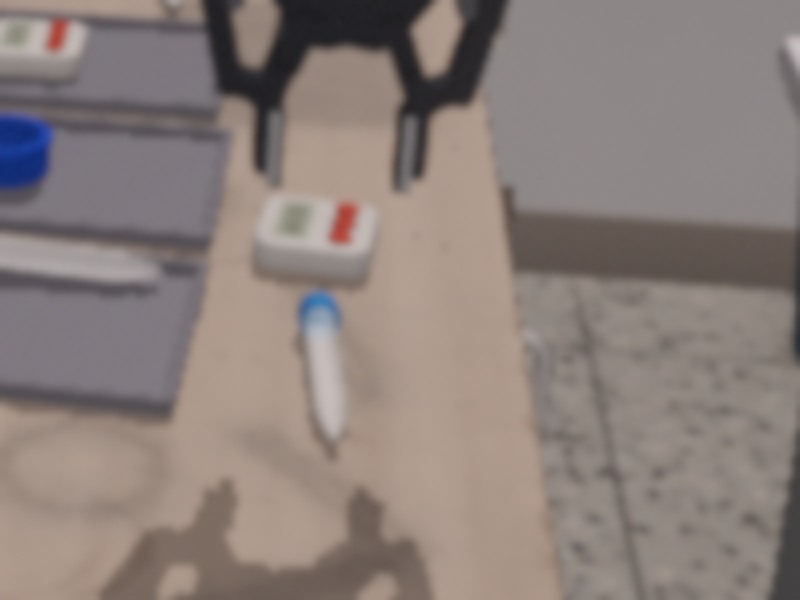

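The crop shows the tips at crop row ~187 (image row 277), about 16 mm ahead of the TCP at this opening. So 19 mm applies when shut, and I can grasp the tube with the TCP at z=26.

>>> jog_arm:
  series: "0 0 0.1 0 0 0 0.1; 0 0 0.18 0 0 0 0.0; 0 0 0.235 0 0 0 0.0; 0 0 0.235 0 0 0 0; 0 0 0.235 0 0 0 -1; 0 0 0.235 0 0 0 -1; 0 0 0.235 0 0 0 -1; 0 0 0.235 0 0 0 -1; 0 0 0.235 0 0 0 -1; 0 0 0.235 0 0 0 -1; 0 0 0.235 0 0 0 -1; 0 0 0.235 0 0 0 -1; 0 0 0.1 0 0 0 -1; 0 0 0 0 0 0 -1; 0 0 0 0 0 0 -1"
  grip_force: 25

```text
time_s: 6.38
eef_pos: [457.2, 349.5, 123.2]
ee_rot: [0.001, 0.688, 0.725, 0.003]
force: [-0.1, -0.2, -0.9]
grip_width: 0.224
grip_force: 24.8
```

```bash
python3 - <<'E'
from h import *
p=capture("top")
s=regions_of("tray_tubes",p)[0]["region"]
for r in regions_of("tube_a",p)[:3]: print(r["point"],r["confidence"],rect(p,r["region"],110))
a=-0.06; c=np.array([598.5,314.2]); R=np.array([[np.cos(a),-np.sin(a)],[np.sin(a),np.cos(a)]])
for y in(45,-2.5):
    t=c+R@[0,y]; go(*t.round(1),100,a+np.pi/2)
# sample tube angle from white pixels in the tray
pts=np.argwhere(s); hsv=cv2.cvtColor(p["img"],cv2.COLOR_RGB2HSV)
x,y,w,h=cv2.boundingRect(s.astype(np.uint8)); m=np.zeros_like(s); m[y+5:y+h-5,x+5:x+w-5]=1
m&=(hsv[...,2]>150); print(m.sum(),rect(p,m,13))
E
```

```text
[246.4, 427.9] 0.83 (array([ 559.5, -163.9], dtype=float32), np.float32(105.1), np.float32(18.6), np.float32(1.701))
[308.8, 169.0] 0.47 (array([460.7, 317.2], dtype=float32), np.float32(50.5), np.float32(19.0), np.float32(1.592))
t 6.53 [455.4 348.6 118.9] -> 601.2 359.1 100 : 0.007 0.366 0.047 -0.001 -0.0 -0.929 q6~ 0.4
t 6.53 [455.4 348.6 118.9] -> 598.4 311.7 100 : -0.111 0.352 0.047 -0.001 -0.0 -0.929 q6~ 0.4
301 (array([595.7, 262.3], dtype=float32), np.float32(110.9), np.float32(13.0), np.float32(3.085))
```

>>> jog_arm:
  series: "0.007 0.366 0.05 0 0 -0.93 -1; 0.007 0.366 0.05 0 0 -0.93 -1; 0.007 0.366 0.05 0 0 -0.93 -1; 0.007 0.366 0.05 0 0 -0.93 -1; 0.007 0.366 0.05 0 0 -0.93 -1; 0.007 0.366 0.05 0 0 -0.93 -1; 0.007 0.366 0.05 0 0 -0.93 -1; 0.007 0.366 0.05 0 0 -0.93 -1; 0.007 0.366 0.05 0 0 -0.93 -1; 0.007 0.366 0.05 0 0 -0.93 -1; 0.007 0.366 0.05 0 0 -0.93 -1; 0.007 0.366 0.05 0 0 -0.93 -1"

```text
time_s: 8.02
eef_pos: [602.0, 359.3, 99.8]
ee_rot: [-0.0, 0.029, 1.0, -0.0]
force: [0.5, 0.1, -0.2]
grip_width: 0.224
grip_force: 24.9
```

```bash
python3 -c "
from h import *
go(601.2,359.1,30,1.51)
p=capture('top');cv2.imwrite('pics/t2.png',cv2.resize(p['img'][180:300,130:290,::-1],(800,600),interpolation=cv2.INTER_CUBIC))"
```

```text
t 8.03 [602.  359.3  99.8] -> 601.2 359.1 30 : 0.002 -0.001 0.175 -0.0 -0.0 0.001 q6~ -1.14
```

View pics/t2.png

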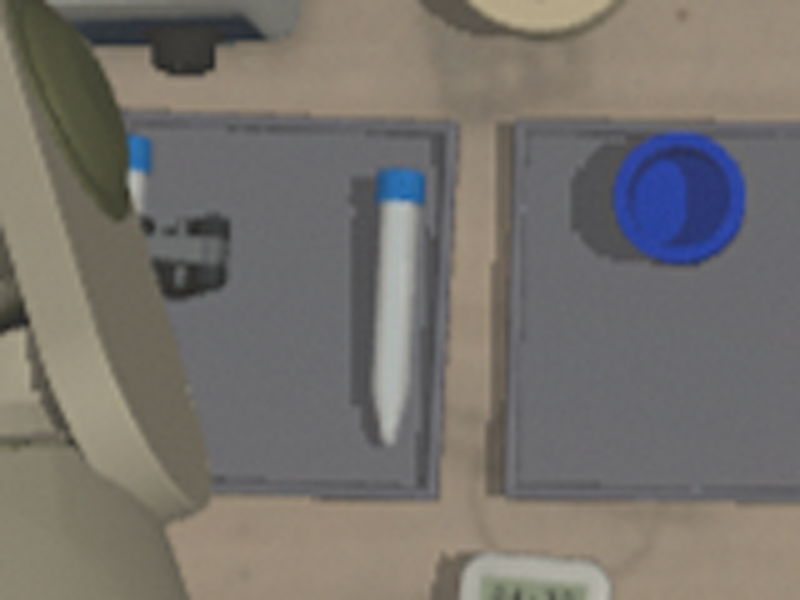

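The held tube's cap is at crop (140,150), left of the sample at (400,310), and the tube runs parallel to it. I'll lower it and release.

>>> jog_arm:
  series: "0.002 0 0.08 0 0 0 -1; 0.002 0 0.14 0 0 0 -1; 0.002 0 0.165 0 0 0 -1; 0.002 0 0.174 0 0 0 -1; 0.002 0 0.175 0 0 0 -1; 0.002 0 0.175 0 0 0 -1; 0.002 0 0.175 0 0 0 -0.25; 0.002 0 0.175 0 0 0 -0.25; 0.002 0 0.175 0 0 0 -0.25; 0.002 0 0.175 0 0 0 -0.25; 0.002 0 0.1 0 0 0 -0.25; 0.002 0 0 0 0 0 -0.25; 0.002 0 -0.1 0 0 0 0; 0.002 0 -0.1 0 0 0 0"

```text
time_s: 9.82
eef_pos: [602.4, 359.9, 143.8]
ee_rot: [0.003, 0.029, 1.0, 0.001]
force: [0.2, -0.2, -0.2]
grip_width: 0.502
grip_force: 0.0
```

```bash
python3 -c "
from h import *
go(563,-184,140,0.166)"
```

```text
t 9.82 [602.4 359.9 143.8] -> 563 -184 140 : 0.02 -1.363 0.006 0.004 0.002 0.857 q6~ -1.14
```

>>> jog_arm:
  series: "0.015 -1 0 0 0 0.857 0; 0.015 -1 0 0 0 0.857 0; 0.015 -1 0 0 0 0.857 0; 0.015 -1 0 0 0 0.857 0; 0.015 -1 0 0 0 0.857 0; 0.015 -1 0 0 0 0.857 0; 0.015 -1 0 0 0 0.857 0; 0.015 -1 0 0 0 0.857 0; 0.015 -1 0 0 0 0.857 0"

```text
time_s: 10.95
eef_pos: [571.8, -38.7, 139.4]
ee_rot: [-0.0, 0.645, 0.764, -0.0]
force: [-0.6, 0.1, -0.4]
grip_width: 0.501
grip_force: 0.0
```

```bash
python3 - <<'E'
from h import *
p=capture("top")
for r in regions_of("tube_a",p)[:4]: print(r["point"],r["confidence"],rect(p,r["region"],11))
print([(onz(p,r["point"],1).round(1),r["confidence"]) for r in mark_of("tube_b",p)])
cv2.imwrite("pics/t3.png",p["img"][:,:,::-1])
go(563,-184,120,0.16)
E
```

```text
[235.1, 160.8] 0.69 (array([600.5, 358.3], dtype=float32), np.float32(115.1), np.float32(19.2), np.float32(3.117))
[243.1, 435.8] 0.5 (array([ 571.9, -213.2], dtype=float32), np.float32(56.8), np.float32(19.1), np.float32(1.701))
[(array([604.2, 365.6,   1. ]), 0.71), (array([ 565.4, -178.4,    1. ]), 0.57)]
t 11.1 [572.  -38.5 139.7] -> 563 -184 120 : -0.355 -0.084 0.049 -0.0 -0.0 0.006 q6~ -0.44
```

View pics/t3.png

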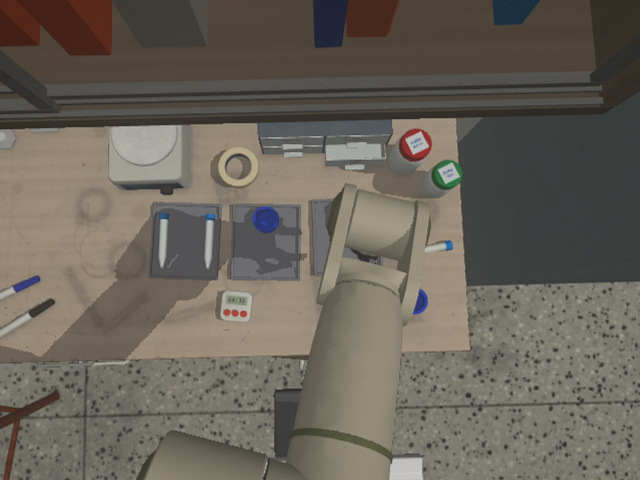

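Tube 1 lies in its tray, around (240,163), parallel to the sample. Next is tube 2, whose cap shows at (246,447).

>>> jog_arm:
  series: "-0.355 -0.08 0.05 0 0 0.006 0; -0.355 -0.08 0.05 0 0 0.006 0; -0.355 -0.08 0.05 0 0 0.006 0; -0.355 -0.08 0.1 0 0 0.006 0; -0.355 -0.08 0.18 0 0 0.006 0; -0.355 -0.08 0.25 0 0 0.006 0; -0.355 -0.08 0.284 0 0 0.006 0; -0.355 -0.08 0.284 0 0 0.006 0; -0.355 -0.08 0.284 0 0 0.006 -1; -0.355 -0.08 0.284 0 0 0.006 -1; -0.355 -0.08 0.284 0 0 0.006 -1; -0.355 -0.08 0.284 0 0 0.006 -1; -0.355 -0.08 0.284 0 0 0.006 -1; -0.355 -0.08 0.284 0 0 0.006 -1; -0.355 -0.08 0.284 0 0 0.006 -1; -0.355 -0.08 0.2 0 0 0.006 -1; -0.355 -0.08 0.1 0 0 0.006 -1; -0.355 -0.08 0 0 0 0.006 -1; -0.355 -0.08 0 0 0 0.006 -1"

```text
time_s: 13.48
eef_pos: [565.2, -185.6, 143.3]
ee_rot: [0.003, 0.649, 0.76, 0.001]
force: [0.3, 0.9, 0.3]
grip_width: 0.225
grip_force: 24.9
```

```bash
python3 -c "
from h import *
go(598.4,310.7,140,1.51)"
```

```text
t 13.47 [ 565.2 -185.6  143.3] -> 598.4 310.7 140 : 1.213 0.276 0.005 0.001 0.004 -0.861 q6~ -0.67
```

>>> jog_arm:
  series: "0.95 0.21 0 0 0 -0.858 -1; 0.95 0.21 0 0 0 -0.858 -1; 0.95 0.21 0 0 0 -0.858 -1; 0.95 0.21 0 0 0 -0.858 -1; 0.95 0.21 0 0 0 -0.858 -1; 0.95 0.21 0 0 0 -0.858 -1; 0.95 0.21 0 0 0 -0.858 -1; 0.95 0.21 0 0 0 -0.858 -1; 0.95 0.21 0 0 0 -0.858 -1"

```text
time_s: 14.6
eef_pos: [587.4, 202.4, 139.3]
ee_rot: [-0.0, 0.035, 0.999, -0.0]
force: [0.0, -1.1, -0.4]
grip_width: 0.225
grip_force: 24.9
```

```bash
python3 -c "
from h import *
go(598.4,310.7,60,1.51)"
```

```text
t 14.6 [587.4 202.4 139.3] -> 598.4 310.7 60 : -0.009 0.272 0.198 -0.0 -0.001 -0.006 q6~ -1.36
```

>>> jog_arm:
  series: "-0.009 0.272 0.05 0 0 -0.006 -1; -0.009 0.272 0.1 0 0 -0.006 -1; -0.009 0.272 0.195 0 0 -0.006 -1; -0.009 0.272 0.195 0 0 -0.006 -1; -0.009 0.272 0.195 0 0 -0.006 -1; -0.009 0.272 0.195 0 0 -0.006 -1"

```text
time_s: 15.35
eef_pos: [599.3, 311.2, 64.0]
ee_rot: [0.001, 0.029, 1.0, 0.0]
force: [-0.5, 0.3, 0.0]
grip_width: 0.223
grip_force: 24.9
```

```bash
python3 -c "
from h import *
go(598.4,310.7,30,1.51)
for n,b in(('top',(180,300,110,270)),('side',(260,350,240,360))):
  p=capture(n);cv2.imwrite('pics/4'+n+'.png',cv2.resize(p['img'][b[0]:b[1],b[2]:b[3],::-1],(400,300),interpolation=cv2.INTER_CUBIC))
cv2.imwrite('pics/4.png',np.hstack([cv2.imread('pics/4top.png'),cv2.imread('pics/4side.png')]))"
```

```text
t 15.35 [599.3 311.2  64. ] -> 598.4 310.7 30 : 0.002 -0.002 0.085 0.001 0.002 0.002 q6~ -1.21
```

View pics/4.png

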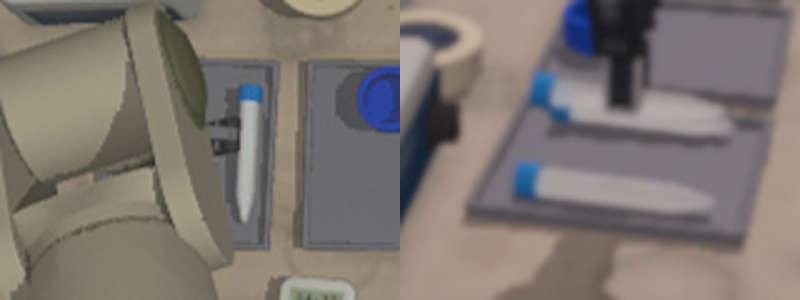

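Both views agree: the held tube lies between tube 1 and the sample, with its cap end to the back. I'll lower it and release.

>>> jog_arm:
  series: "0 0 0.05 0 0 0 -1; 0 0 0.07 0 0 0 -1; 0 0 0.078 0 0 0 -1; 0 0 0.078 0 0 0 -1; 0 0 0.078 0 0 0 -1; 0 0 0.078 0 0 0 -0.3; 0 0 0.078 0 0 0 -0.3; 0 0 0.078 0 0 0 -0.3; 0 0 0.078 0 0 0 -0.3; 0 0 0.02 0 0 0 -0.3; 0 0 -0.1 0 0 0 0; 0 0 -0.15 0 0 0 1; 0 0 -0.15 0 0 0 1"

```text
time_s: 17.08
eef_pos: [598.8, 312.0, 123.4]
ee_rot: [0.001, 0.028, 1.0, 0.001]
force: [0.6, -0.4, 0.2]
grip_width: 0.897
grip_force: 0.0
```

```bash
python3 -c "
from h import *
go(460,208,100,1.464)"
```

```text
t 17.07 [598.8 312.  123.4] -> 460 208 100 : 0.332 -0.279 0.057 0.001 0.002 0.032 q6~ -1.21
```

>>> jog_arm:
  series: "0.332 -0.281 0 0 0 0.032 1; 0.332 -0.281 0 0 0 0.032 1; 0.332 -0.281 0.06 0 0 0.032 1; 0.332 -0.281 0.06 0 0 0.032 1; 0.332 -0.281 0.15 0 0 0.032 1; 0.332 -0.281 0.22 0 0 0.032 1; 0.332 -0.281 0.255 0 0 0.032 1; 0.332 -0.281 0.255 0 0 0.032 1; 0.332 -0.281 0.255 0 0 0.032 -1; 0.332 -0.281 0.255 0 0 0.032 -1; 0.332 -0.281 0.255 0 0 0.032 -1; 0.332 -0.281 0.255 0 0 0.032 -1; 0.332 -0.281 0.255 0 0 0.032 -1; 0.332 -0.281 0.255 0 0 0.032 -1; 0.332 -0.281 0.255 0 0 0.032 -1"
  grip_force: 30

```text
time_s: 18.95
eef_pos: [460.0, 207.2, 21.0]
ee_rot: [0.001, 0.053, 0.999, 0.0]
force: [-0.7, 0.1, 6.4]
grip_width: 0.713
grip_force: 33.3
```

```bash
python3 -c "
from h import *
print(sense()['grip_width'])
go(460,208,20,1.464)
a=-0.02
x,y=595.9-33*np.cos(a),-27-33*np.sin(a); print(x,y)
go(x,y,120,a+np.pi/2)"
```

```text
0.7127304188761935
t 18.95 [460.  207.2  21. ] -> 460 208 20 : 0.0 0.002 0.002 0.0 0.001 0.0 q6~ -1.27
562.9065997800029 -26.34004399912001
t 18.95 [460.  207.2  21. ] -> 562.9065997800029 -26.34004399912001 120 : -0.319 -0.553 -0.247 0.0 0.001 -0.055 q6~ -1.27
```

>>> jog_arm:
  series: "0 0 -0.06 0 0 0 -1; 0 0 -0.15 0 0 0 -1; 0 0 -0.25 0 0 0 -1; -0.319 -0.553 -0.25 0 0 -0.055 -1; -0.319 -0.553 -0.25 0 0 -0.055 -1; -0.319 -0.553 -0.25 0 0 -0.055 -1; -0.319 -0.553 -0.25 0 0 -0.055 -1; -0.319 -0.553 -0.25 0 0 -0.055 -1; -0.319 -0.553 -0.25 0 0 -0.055 -1; -0.319 -0.553 -0.15 0 0 -0.055 -1; -0.319 -0.553 -0.15 0 0 -0.055 -1; -0.319 -0.553 -0.15 0 0 -0.055 -1"

```text
time_s: 20.45
eef_pos: [563.0, -25.7, 81.2]
ee_rot: [0.001, 0.01, 1.0, -0.0]
force: [0.3, 0.6, -0.1]
grip_width: 0.711
grip_force: 33.4
```

```bash
python3 -c "
from h import *
go(563,-26.5,24,1.55)
for n,b in(('top',(180,300,280,440)),('side',(210,300,260,380))):
  p=capture(n);cv2.imwrite('pics/5'+n+'.png',cv2.resize(p['img'][b[0]:b[1],b[2]:b[3],::-1],(400,300),interpolation=cv2.INTER_CUBIC))
cv2.imwrite('pics/5.png',np.hstack([cv2.imread('pics/5top.png'),cv2.imread('pics/5side.png')]))"
```

```text
t 20.45 [563.  -25.7  81.2] -> 563 -26.5 24 : 0.0 -0.002 0.143 -0.0 0.001 0.001 q6~ -1.81
```

View pics/5.png

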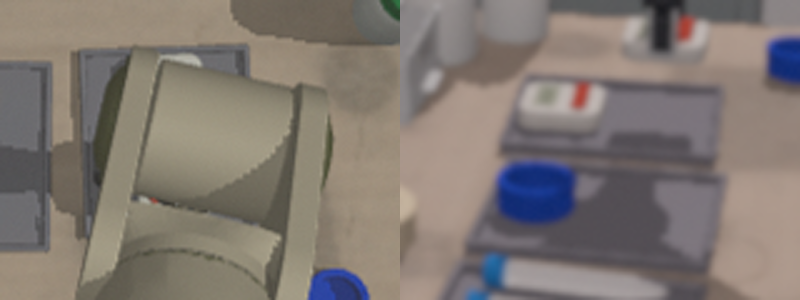

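The side view shows the timer held level above the free front part of its tray, at crop (665,40). I'll lower it and release.

>>> jog_arm:
  series: "0 0 0.08 0 0 0 -1; 0 0 0.12 0 0 0 -1; 0 0 0.138 0 0 0 -1; 0 0 0.142 0 0 0 -1; 0 0 0.142 0 0 0 -1; 0 0 0.142 0 0 0 1; 0 0 0.142 0 0 0 1; 0 0 0.142 0 0 0 1; 0 0 0.142 0 0 0 1; 0 0 0.06 0 0 0 1; 0 0 -0.05 0 0 0 1; 0 0 -0.05 0 0 0 1"

```text
time_s: 22.05
eef_pos: [564.2, -26.8, 103.0]
ee_rot: [0.003, 0.01, 1.0, -0.001]
force: [0.4, -0.1, -0.9]
grip_width: 0.997
grip_force: 0.0
```

```bash
python3 -c "
from h import *
go(462,-155,100,1.45)"
```

```text
t 22.05 [564.2 -26.8 103. ] -> 462 -155 100 : 0.249 -0.326 0.006 -0.001 0.004 0.064 q6~ -1.81
```

>>> jog_arm:
  series: "0.25 -0.326 -0.03 0 0 0.064 1; 0.25 -0.326 0 0 0 0.064 1; 0.25 -0.326 0 0 0 0.064 1; 0.25 -0.326 0 0 0 0.064 1; 0.25 -0.326 0.1 0 0 0.064 1; 0.25 -0.326 0.16 0 0 0.064 1; 0.25 -0.326 0.194 0 0 0.064 1; 0.25 -0.326 0.194 0 0 0.064 1; 0.25 -0.326 0.194 0 0 0.064 -1; 0.25 -0.326 0.194 0 0 0.064 -1; 0.25 -0.326 0.194 0 0 0.064 -1; 0.25 -0.326 0.194 0 0 0.064 -1; 0.25 -0.326 0.194 0 0 0.064 -1; 0.25 -0.326 0.194 0 0 0.064 -1; 0.25 -0.326 0.194 0 0 0.064 -1; 0.25 -0.326 0.194 0 0 0.064 -1"
  grip_force: 25

```text
time_s: 24.05
eef_pos: [460.4, -155.1, 23.4]
ee_rot: [0.001, 0.06, 0.998, -0.0]
force: [-0.4, -0.1, 6.2]
grip_width: 0.609
grip_force: 25.2
```

```bash
python3 -c "
from h import *
go(460,-155,120,1.45)
a=-0.044
go(590-32*np.cos(a),146-32*np.sin(a),120,a+np.pi/2)"
```

```text
t 24.05 [ 460.4 -155.1   23.4] -> 460 -155 120 : 0.001 -0.0 -0.242 -0.001 0.001 -0.0 q6~ -2.02
t 24.05 [ 460.4 -155.1   23.4] -> 558.0309710028612 147.40754572930896 120 : -0.151 0.78 -0.242 -0.001 0.001 -0.049 q6~ -2.02
```

>>> jog_arm:
  series: "0 0 -0.06 0 0 0 -1; 0 0 -0.16 0 0 0 -1; 0 0 -0.24 0 0 0 -1; -0.15 0.78 -0.24 0 0 -0.049 -1; -0.15 0.78 -0.24 0 0 -0.049 -1; -0.15 0.78 -0.24 0 0 -0.049 -1; -0.15 0.78 -0.24 0 0 -0.049 -1; -0.15 0.78 -0.24 0 0 -0.049 -1; -0.15 0.78 -0.24 0 0 -0.049 -1; -0.15 0.78 -0.15 0 0 -0.049 -1; -0.15 0.78 -0.15 0 0 -0.049 -1; -0.15 0.78 -0.15 0 0 -0.049 -1; -0.15 0.78 -0.15 0 0 -0.049 -1"

```text
time_s: 25.68
eef_pos: [557.8, 147.3, 83.7]
ee_rot: [0.001, 0.022, 1.0, 0.0]
force: [0.4, 0.1, -0.6]
grip_width: 0.608
grip_force: 26.5
```

```bash
python3 -c "
from h import *
print(sense()['grip_width'])
go(558,147.4,26.5,1.527)"
```

```text
0.6082560377173468
t 25.68 [557.8 147.3  83.7] -> 558 147.4 26.5 : -0.0 0.0 0.143 0.0 0.001 -0.0 q6~ -1.47
```

Then retreat toward the robot and up, clear of the view.

>>> jog_arm:
  series: "0 0 0.08 0 0 0 -1; 0 0 0.12 0 0 0 -1; 0 0 0.138 0 0 0 -1; 0 0 0.142 0 0 0 -1; 0 0 0.142 0 0 0 -1; 0 0 0.142 0 0 0 1; 0 0 0.142 0 0 0 1; 0 0 0.142 0 0 0 1; 0 0 0.142 0 0 0 1; 0 0 0.06 0 0 0 1; 0 0 -0.1 0 0 0 1; 0 0 -0.4 0 0 0 1; 0.6 0.3 -0.4 0 0 0 1; 0.6 0.3 -0.4 0 0 0 1; 0.6 0.3 -0.4 0 0 0 1; 0.6 0.3 -0.4 0 0 0 1; 0.6 0.3 -0.4 0 0 0 1; 0.6 0.3 -0.4 0 0 0 1; 0.6 0.3 -0.4 0 0 0 1; 0.6 0.3 -0.4 0 0 0 1"

```text
time_s: 28.18
eef_pos: [323.4, 277.6, 241.9]
ee_rot: [-0.0, 0.023, 1.0, -0.0]
force: [0.3, 0.3, -0.9]
grip_width: 1.0
grip_force: 0.0
```

```bash
python3 - <<'E'
from h import *
p=capture("top");q=capture("side")
cv2.imwrite("pics/6.png",p["img"][:,:,::-1])
cv2.imwrite("pics/6s.png",cv2.resize(q["img"][200:350,230:430,::-1],(800,600),interpolation=cv2.INTER_CUBIC))
for l,z in[("tube_a",14),("timer",19),("cap",27),("tape_roll",24),("bottle",60)]:
    for r in regions_of(l,p)[:3]: print(l,round(r["confidence"],2),rect(p,r["region"],z))
E
```

```text
tube_a 0.94 (array([598.9, 309.7], dtype=float32), np.float32(110.7), np.float32(18.9), np.float32(3.116))
tube_a 0.94 (array([601.2, 357.4], dtype=float32), np.float32(112.8), np.float32(19.2), np.float32(3.119))
timer 0.77 (array([561.4, -26.4], dtype=float32), np.float32(62.3), np.float32(59.9), np.float32(3.109))
cap 0.93 (array([558.6, 146.7], dtype=float32), np.float32(53.8), np.float32(51.9), np.float32(0.765))
tape_roll 0.82 (array([747.3, 197.6], dtype=float32), np.float32(85.7), np.float32(81.6), np.float32(3.126))
tape_roll 0.73 (array([562. , -27.1], dtype=float32), np.float32(59.9), np.float32(57.5), np.float32(3.109))
bottle 0.72 (array([ 704.5, -216. ], dtype=float32), np.float32(92.4), np.float32(59.9), np.float32(2.252))
```

View pics/6.png

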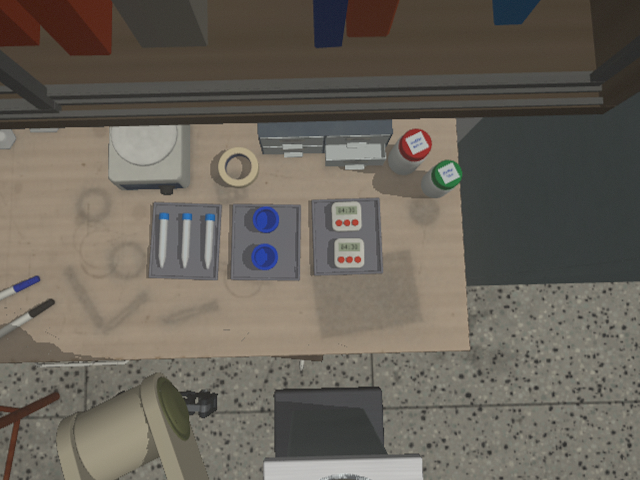

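View pics/6s.png

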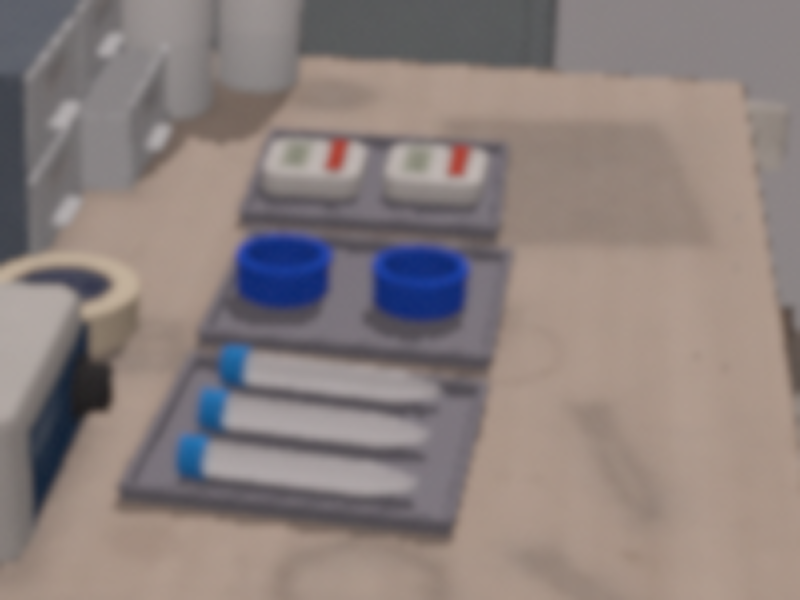

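All four things lie flat in their own trays: the tubes at columns 163 and 186, the cap at (257,264) and the timer at (253,349). The tape roll and bottle haven't moved, so I'm handing the job in.

```bash
python3 -c "
from rig import *
print(finish_job())"
```

```text
the job is handed in; nothing more can be done
None
```

The job is handed in: both tubes, the timer and the cap lie flat in their own trays in the last pictures (about 28 s used), with the tape roll and bottle unmoved; `finish_job()` gave no verdict.

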